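Load the spacer and hold the bracket level over its fixture

TASK

First put the orange spacer into the white pocket of the blue assembly fixture, right side up and fully down with its black tab in the slot, and let go of it. Then grip the cast aluminium bracket at its yellow balance mark, lift it keeping it level, and finish while still holding it still and level about 5 cm above the fixture's two black rests, its big hub directly over the big rest and its small end over the small rest, ready for fitting: do not put it down or let go. Keep the bracket off the fixture, and leave the screwdriver, the parts tray and the jar where they are.

Things in the scene. Friction and masses are not known exactly. Their poses are not given: they have to be found in the camera images.
- fixture: Blue plate fixed to the bench, 250 x 110 x 12 mm, with two black round rests and a white pocket between them. Origin on the bench, under where the bracket's balance point belongs; x along the plate towards the small rest (plate from x = -95 to 155 mm), y across it towards the pocket's tab slot, z up. Place and yaw vary.
- pocket (a point): Centre of the pocket's floor, 12 mm above the bench, at fixture x = 40 mm, y = 0. A white wall 6 mm thick, 8 mm high (top 20 mm above the bench) surrounds a space 60 mm along the fixture's y and 34 mm along its x (2 mm play round the spacer); in the middle of its +y end is a slot 17 mm wide for the tab.
- big_rest (a point): Centre of the top of the big black rest (60 mm across), 40 mm above the bench, at fixture x = -59 mm, y = 0.
- small_rest (a point): Centre of the top of the small black rest (30 mm across), 40 mm above the bench, at fixture x = 131 mm, y = 0.
- spacer: Loose orange block standing right side up, 56 (x) x 30 (y) x 38 mm high, 80 g; a black tab 12 mm wide, 14 mm high sticks 10 mm out of the foot of its +x end. Origin: centre of the 56 x 30 underside; z up. In the pocket its x points along the fixture's +y. Grip across the 30 mm width, fingertips at least 9 mm above its underside to clear the pocket wall.
- spacer_tab (a point): Outer end of the spacer's tab, 38 mm from the spacer's origin along its +x, 7 mm above its underside.
- bracket: Loose aluminium lever lying on the bench, 0.4 to 0.63 kg: hub (56 mm across, 40 high) and small end (28 mm across, 40 high) joined by a web 18 mm wide, 12 to 34 mm above the underside. Origin: underside level, below the balance point, which a yellow band 14 mm wide round the web marks; x along the web to the small end, z up. Grip the web across y, within 15 mm of the band.
- hub (a point): Centre of the underside of the bracket's hub (dark bearing on top), 59 mm from the bracket's origin along -x.
- small_end (a point): Centre of the small end's underside, 131 mm from the bracket's origin along +x.
- screwdriver: Screwdriver, 190 mm long, lying on the bench about along x; leave alone. Origin at its middle, on the bench.
- parts_tray: White open tray 130 x 110 x 35 mm with small black connectors; leave alone. Origin: centre of its underside.
- jar: Closed amber jar, 54 mm across, 75 mm high; leave alone. Origin: centre of its underside.
Things that resemble listed ones, but are neither listed nor needed, are in the scene too. There is more than one size of the bracket; the job needs the larger.

How it is judged:
On the way, in this order (a step that is already met when the one before it is completed fails the run):
1. the spacer is fully down in the pocket, tab in the slot, and let go (horizontal distance between spacer and pocket below 0.006 m and z of spacer in the frame of pocket below 0.003 m and angle between spacer's own z axis and vertical below 0.06 rad and y of spacer_tab in the frame of fixture above 0.03 m and contact force between spacer and the fingers below 0.1 N), for 0.2 s.
2. the bracket is lifted clear of the bench, gripped at its balance point and level (contact force between bracket and the fingers above 1 N and x of the grasp point in the frame of bracket between -0.015 and 0.015 m and height (world z) of bracket above 0.03 m and angle between bracket's own z axis and vertical below 0.12 rad), for 0.2 s.
At the end, for the whole second after the job is handed in: Spacer let go in the pocket, tab in slot, within 6 mm of centre and 3 mm of floor. Bracket held in the fingers within 15 mm of its balance point, still, level to 5 degrees, hub and small end within 15 mm sideways of their rests and 20 to 80 mm above, touching neither fixture nor spacer (all of step 1 and contact force between bracket and the fingers above 1 N and x of the grasp point in the frame of bracket between -0.015 and 0.015 m and angle between bracket's own z axis and vertical below 0.09 rad and horizontal distance between hub and big_rest below 0.015 m and horizontal distance between small_end and small_rest below 0.015 m and z of hub in the frame of big_rest between 0.02 and 0.08 m and z of small_end in the frame of small_rest between 0.02 and 0.08 m and contact force between bracket and spacer below 0.1 N and contact force between bracket and fixture below 0.1 N and linear speed of bracket below 0.02 m/s and angular speed of bracket below 0.15 rad/s); the arm keeps its last pose, push and grip.
It fails at once if the bracket tips by more than 15 degrees (angle between bracket's own z axis and vertical above 0.26 rad).
It fails at once if the bracket touches the fixture (over 1 N) (contact force between bracket and fixture above 1 N).
It fails at once if the screwdriver is moved by more than 3 cm (distance of screwdriver from where it was at the start of the episode above 0.03 m).
It fails at once if the parts tray is moved by more than 3 cm (distance of parts_tray from where it was at the start of the episode above 0.03 m).
It fails at once if the jar is moved by more than 3 cm (distance of jar from where it was at the start of the episode above 0.03 m).
It also fails if it takes over 56 s, if anything falls off the work surface, if the arm or the gripper's body presses on something with over 40 N, if the wrist force passes 120 N, or if a joint passes its speed limit or range.

ROBOT

A 7-joint arm with a two-finger parallel gripper is mounted at the origin on the work surface. World frame = base frame: x ahead of the robot, y to its left, z up, the work surface at z = 0. Lengths are in m, angles in rad, forces in N, time in s.
With the tool pointing down it reaches from about 0.4 to 0.85 m from the base axis. Payload 4.5 kg.
Tool frame: the origin (TCP) lies at the very end of the fingers, on their centre line; the grasp point (between the pads) lies 19 mm behind it (arm.grip_depth is the distance from the TCP to the grasp point, in m); z points along the fingers, y is the direction in which the jaws open and shut (so a half turn about z gives the same grasp; the last joint's range is limited). The gripper opens to 85 mm and grips with 20 to 120 N. Pads are 22 mm wide; open, the fingers measure 114 mm over their backs; the gripper's body (76 mm by 85 mm) begins 54 mm behind the grasp point. The pads swing forward as they close: fully open they stand 13 mm farther back than shut.
Start: joints at [-1.083, 0.689, -0.195, 1.565, 0.157, 0.902, -0.215], TCP at [0.274, 0.562, 0.231] pointing down, gripper open.
Joint ranges: [-3.01, 3.01], [-0.46, 2.08], [-1.47, 1.51], [0.13, 2.56], [-1, 4.14], [0.04, 2.09], [-2.66, 2.66]. Speed limits (rad/s): [2.57, 2.57, 3.14, 3.14, 3.14, 3.14, 3.14].

INTERFACE

Orientations are given as a 3x3 rotation matrix whose columns are the frame's x, y, z axes.
In Python, from station import arm gives the robot as it stands.
- The arm moves only by the tool apply_moves, never from a script. Its argument "steps" is a list of rows, each a list of 5 numbers: the shift along the tool's x, y, z in units of 40 mm (1.0 is 40 mm), then the turn about the tool's z in units of 6 degrees (1.0 is 6 degrees), then the opening, from 0 (shut) to 1 (fully open). A call has 1 to 10 rows; each row shifts and turns the commanded pose from where the row before left it, along the tool's axes as they then stand; what a row does not reach is not made up. A row lasts 1/8 s, in which the tool goes at most 62.5 mm and 10.7 degrees, less where a joint would pass 70% of its speed; a pose out of reach is approached as far as the arm can. A call is refused whole if a number of a shift passes 1 or a number of a turn 1, either way. A call with a gripper value outside its range is refused whole. The fingers move at their own pace and stop on an object; "grip_force" is the grip in N (left out, the last holds). Time passes only in rows, so rows that do not move let the fingers close. It gives the time, the measured TCP pose, the force and the opening at its end, in the units of the state.
- arm.get_state(): the state, without advancing time (a new reading comes with each control period).
- arm.camera(name): name is "scene" or "top" or "wrist"; returns a dict with "color" (400x640x3 uint8, blue, green, red), "fov_y" (degrees; the focal length in pixels is half the picture's height over the tangent of half this angle, whatever the lens; pixels are square), "cx", "cy" (the principal point, pixels), "R" (3x3) and "t" (3): a world point X has camera coordinates R X + t; the wrist camera has in their place "mount" (4x4, takes a point from camera to tool coordinates, whose origin is the TCP and whose axes are the flange's). Camera axes: x right, y down, z forward; pixel columns grow to the right and rows downward; lengths in m; the calibration is good to about 2 mm. A picture is of the moment at which its call begins: read the wrist's pose just before it. There is no depth.
- arm.hand_in(): hands the job in, once; it reports no verdict.
The state is a dict: "time_s": time; "qpos": joint angles; "qd": joint speeds; "joint_efforts": joint torques, N m; "eef_pos": TCP position; "orientation": TCP orientation; "force": force on the tool from outside, world axes, zero at the start; "ft_torque": the same for the moment, N m; "grip_width": finger opening in m.
Only numpy, scipy, OpenCV 4.12 (cv2) and the standard library are available. Lean on these libraries where they do the work, as an engineer would, in place of code of your own. Each camera call takes 0.05 s, during which the arm holds its last target.

## Working session

There is one attempt and no reset: what is moved stays moved. The work goes in short steps, Python scripts to look and compute and a tool call to move; the robot and the scene stay as the last step left them, time stands still between calls to the robot, and variables do not carry over. Pictures are saved under pics/ and viewed, and the job is handed in when it is done.

Besides the shell and the picture viewer there is one more tool, called after ">>>" as name(argument=value, ...), one argument or row to a line, values as JSON. apply_moves: Moves the arm, as the interface text tells. Its arguments: {"type":"object","properties":{"steps":{"type":"array"},"grip_force":{"type":"number"}},"required":["steps"]}

```bash
ls; mkdir -p pics; python3 - <<'E'
from station import arm
import cv2,numpy as np
s=arm.get_state();print(s['time_s'],np.round(s['eef_pos'],4),np.round(s['orientation'],3),s['grip_width'])
for n in ['scene','top','wrist']:
    c=arm.camera(n);cv2.imwrite(f'pics/a_{n}.png',c['color'])
    print(n,{k:(np.round(v,4).tolist()) for k,v in c.items() if k!='color'})
E
```

```text
pics
0.0 [0.2737 0.5611 0.2305] [[-0.899  0.438 -0.001]
 [ 0.438  0.899 -0.002]
 [-0.    -0.002 -1.   ]] 0.08502693684399752
scene {'fov_y': 57.4418, 'cx': 324.5963, 'cy': 203.5435, 'R': [[0.0298, 0.9995, -0.0099], [0.5934, -0.0257, -0.8045], [-0.8043, 0.0181, -0.5939]], 't': [0.0094, -0.2992, 1.3876]}
top {'fov_y': 51.1674, 'cx': 326.1281, 'cy': 199.5037, 'R': [[-0.0229, -0.9997, -0.0093], [-0.9811, 0.0243, -0.1919], [0.192, 0.0047, -0.9814]], 't': [0.0142, 0.5967, 0.9773]}
wrist {'fov_y': 67.8638, 'cx': 317.3077, 'cy': 201.771, 'mount': [[0.0001, -0.9522, -0.3055, 0.0776], [1.0, 0.0001, 0.0002, 0.0009], [-0.0002, -0.3055, 0.9522, -0.1424], [0.0, 0.0, 0.0, 1.0]]}
```

View pics/a_scene.png

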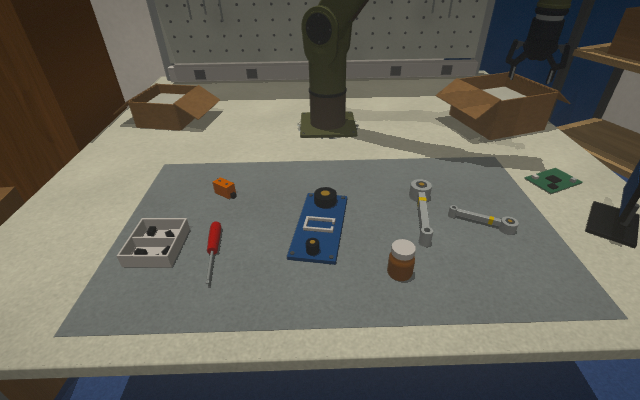

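View pics/a_top.png

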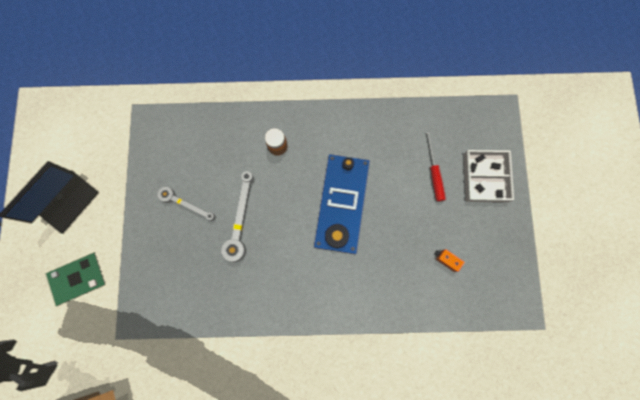

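View pics/a_wrist.png

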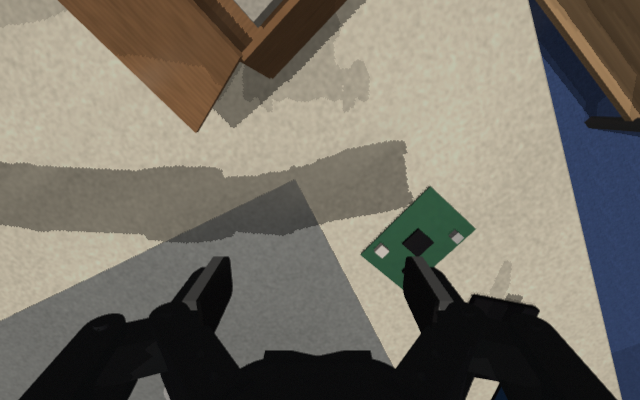

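Candidates for the bracket in the top picture: the long lever (hub at 233,250, small end at 247,176) and the short one (hub 165,194, end 210,216). The long one is the larger, so it should be the one; the measurement will confirm it.

```bash
python3 - <<'E'
import cv2
a=cv2.imread('pics/a_top.png');s=cv2.imread('pics/a_scene.png')
cv2.imwrite('pics/c1.png',cv2.resize(a[140:270,150:270],None,fx=5,fy=4.6,interpolation=cv2.INTER_CUBIC)) 
cv2.imwrite('pics/c1.png',cv2.resize(a[155:275,140:290],None,fx=5,fy=5,interpolation=cv2.INTER_CUBIC)) 
cv2.imwrite('pics/c2.png',cv2.resize(a[145:265,300:400],None,fx=5,fy=5,interpolation=cv2.INTER_CUBIC)) 
cv2.imwrite('pics/c3.png',cv2.resize(a[235:285,420:480],None,fx=10,fy=10,interpolation=cv2.INTER_CUBIC)) 
cv2.imwrite('pics/c4.png',cv2.resize(s[165:215,200:250],None,fx=10,fy=10,interpolation=cv2.INTER_CUBIC)) 
E
```

```text
(no output)
```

View pics/c1.png

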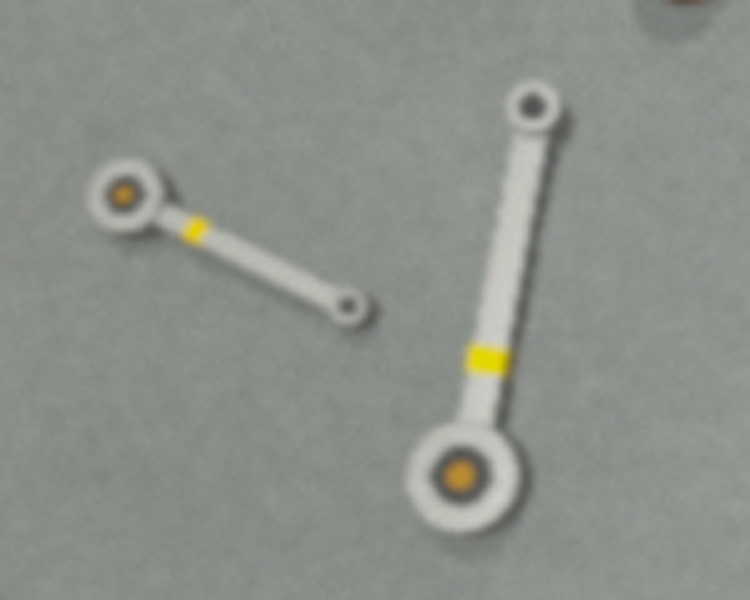

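View pics/c2.png

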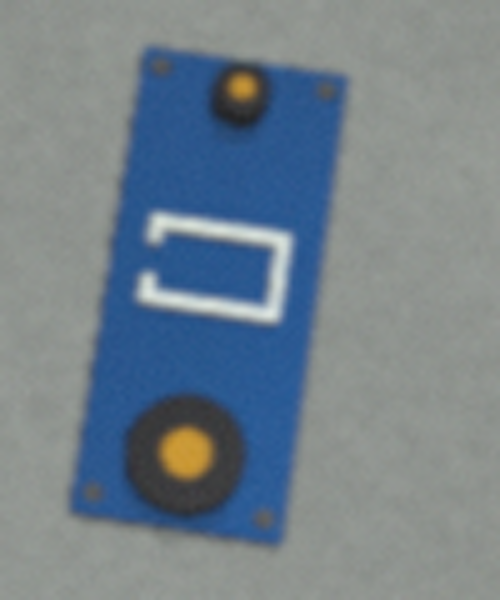

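View pics/c3.png

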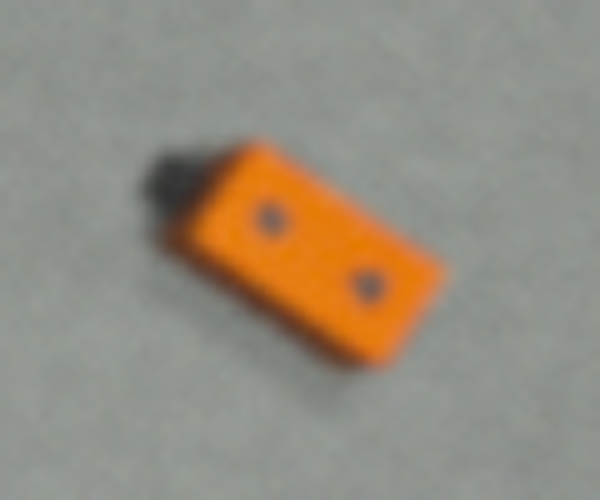

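View pics/c4.png

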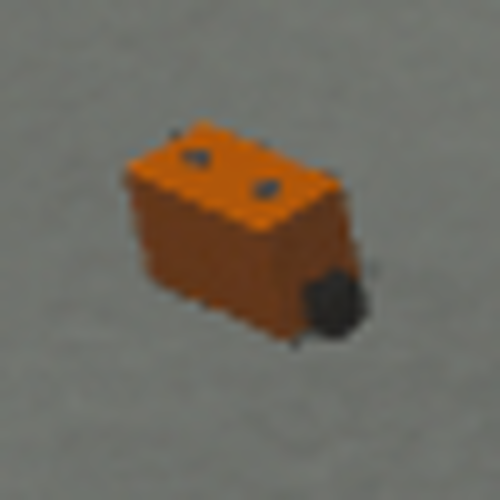

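```bash
cat > h.py <<'E'
import numpy as np
CAL={}
def save(c,name):
    pass
class Cam:
    def __init__(s,c,state=None):
        s.f=200/np.tan(np.radians(c['fov_y'])/2); s.cx,s.cy=c['cx'],c['cy']
        if 'R' in c: R=np.array(c['R']);s.Rw=R.T;s.o=-R.T@np.array(c['t'])
        else:
            M=np.array(c['mount']);Rt=np.array(state['orientation']);p=np.array(state['eef_pos'])
            s.Rw=Rt@M[:3,:3];s.o=Rt@M[:3,3]+p
    def px(s,u,v,z):
        d=s.Rw@np.array([(u-s.cx)/s.f,(v-s.cy)/s.f,1]);return s.o+d*(z-s.o[2])/d[2]
    def proj(s,X):
        c=s.Rw.T@(np.array(X)-s.o);return np.array([s.cx+s.f*c[0]/c[2],s.cy+s.f*c[1]/c[2]])
def crop(u,v,k,x0,y0): return (u+.5)/k-.5+x0,(v+.5)/k-.5+y0
E
python3 - <<'E'
from station import arm
from h import *
C=Cam(arm.camera('top'))
def P(u,v,k,x0,y0,z): return C.px(*crop(u,v,k,x0,y0),z)[:2]
pr=lambda n,*a:print(n,*[np.round(x,4) for x in a])
sp=[P(u,v,10,420,235,.038) for u,v in [(257,143),(447,272),(382,365),(193,235)]]
pr('spacer',np.mean(sp,0),*[np.linalg.norm(sp[i]-sp[(i+1)%4]) for i in range(4)])
d=(sp[0]+sp[3]-sp[1]-sp[2]);pr('yaw',np.degrees(np.arctan2(d[1],d[0])))
h=P(460,476,5,140,155,.04);e=P(533,106,5,140,155,.04);b=P(489,361,5,140,155,.034)
pr('br',h,e,b,np.linalg.norm(e-h),np.degrees(np.arctan2(*(e-h)[::-1])),h+(e-h)*59/190)
h=P(186,453,5,300,145,.04);e=P(241,87,5,300,145,.04)
pr('rest',h,e,np.linalg.norm(e-h),np.degrees(np.arctan2(*(e-h)[::-1])),h+(e-h)*59/190,'pocket',h+(e-h)*99/190)
q=[P(u,v,5,300,145,.02) for u,v in [(150,212),(294,235),(280,325),(137,302)]]
pr('pock',np.mean(q,0),*[np.linalg.norm(q[i]-q[(i+1)%4]) for i in range(4)])
q=[P(u,v,5,300,145,.012) for u,v in [(147,47),(350,75),(282,545),(71,513)]]
d=q[0]+q[1]-q[2]-q[3];a=np.arctan2(d[1],d[0])
pr('plate',np.mean(q,0),np.degrees(a),'org',np.mean(q,0)-.03*np.array([np.cos(a),np.sin(a)]),*[np.linalg.norm(q[i]-q[(i+1)%4]) for i in range(4)])
jar=C.px(276,136,.075);pr('jar',jar); pr('scr',C.px(429,134,.005),C.px(440,200,.01))
E
```

```text
spacer [ 0.4424 -0.3035] 0.0546 0.0283 0.0544 0.0281
yaw 53.4236
br [0.4796 0.2363] [0.6671 0.2028] [0.5373 0.2243] 0.1904 -10.1323 [0.5378 0.2259]Traceback (most recent call last):
  File "<stdin>", line 12, in <module>
  File "<stdin>", line 5, in <lambda>
    return _wrapfunc(a, 'round', decimals=decimals, out=out)
    return _wrapit(obj, method, *args, **kwds)
    result = getattr(arr, method)(*args, **kwds)
numpy._core._exceptions._UFuncNoLoopError: ufunc 'multiply' did not contain a loop with signature matching types (dtype('<U6'), dtype('float64')) -> None
```

```bash
python3 - <<'E'
from station import arm
from h import *
C=Cam(arm.camera('top'))
def P(u,v,k,x0,y0,z): return C.px(*crop(u,v,k,x0,y0),z)[:2]
pr=lambda n,*a:print(n,*[x if isinstance(x,str) else np.round(x,4) for x in a])
h=P(186,453,5,300,145,.04);e=P(241,87,5,300,145,.04)
pr('rest',h,e,np.linalg.norm(e-h),np.degrees(np.arctan2(*(e-h)[::-1])),h+(e-h)*59/190,'pocket',h+(e-h)*99/190)
q=[P(u,v,5,300,145,.02) for u,v in [(150,212),(294,235),(280,325),(137,302)]]
pr('pock',np.mean(q,0),*[np.linalg.norm(q[i]-q[(i+1)%4]) for i in range(4)])
q=[P(u,v,5,300,145,.012) for u,v in [(147,47),(350,75),(282,545),(71,513)]]
d=q[0]+q[1]-q[2]-q[3];a=np.arctan2(d[1],d[0])
pr('plate',np.mean(q,0),np.degrees(a),'org',np.mean(q,0)-.03*np.array([np.cos(a),np.sin(a)]),*[np.linalg.norm(q[i]-q[(i+1)%4]) for i in range(4)])
jar=C.px(276,136,.075);pr('jar',jar); pr('scr',C.px(429,134,.005),C.px(440,200,.01))
E
```

```text
rest [ 0.5095 -0.0243] [ 0.697  -0.0577] 0.1904 -10.1169 [ 0.5677 -0.0347] pocket [ 0.6072 -0.0417]
pock [ 0.6065 -0.0423] 0.0752 0.0477 0.0741 0.0478
plate [ 0.5967 -0.0412] -10.329 org [ 0.5672 -0.0358] 0.1082 0.2494 0.1079 0.2488
jar [0.7592 0.1222 0.075 ]
scr [ 0.7794 -0.2798  0.005 ] [ 0.5976 -0.2943  0.01  ]
```

```bash
cat > plan.py <<'E'
import sys,json,numpy as np
from station import arm
# usage: plan(waypoints[(x,y,z,yawy_deg,opening)], vmax mm/row)
def Rz(a): c,s=np.cos(a),np.sin(a);return np.array([[c,-s,0],[s,c,0],[0,0,1]])
def plan(wps,v=36,w=6,dec=2):
    s=arm.get_state();p=np.array(s['eef_pos']);R=np.array(s['orientation'])
    rows=[]
    for x,y,z,yaw,op in wps:
        t=np.array([x,y,z])
        cur=np.degrees(np.arctan2(R[1,1],R[0,1]))
        dy=-((yaw-cur+180)%360-180)
        n=int(max(1,np.ceil(np.linalg.norm(t-p)*1000/v),np.ceil(abs(dy)/w-.005)))
        for i in range(n):
            sh=R.T@((t-p)/(n-i))
            cur=np.degrees(np.arctan2(R[1,1],R[0,1]))
            dy=-((yaw-cur+180)%360-180)/(n-i)
            a=np.clip(np.round(sh/.04,dec),-1,1);b=float(np.clip(np.round(dy/6,dec),-1,1))
            rows.append([*[float(q)+0. for q in a],b,op])
            p=p+R@(a*.04);R=R@Rz(np.radians(b*6))
    for i in range(0,len(rows),10): print(json.dumps(rows[i:i+10]))
    print('end',np.round(p,4),np.degrees(np.arctan2(R[1,1],R[0,1])))
def st():
    s=arm.get_state();R=np.array(s['orientation']);print(round(s['time_s'],2),np.round(s['eef_pos'],4),'yawy',round(np.degrees(np.arctan2(R[1,1],R[0,1])),2),'zax',np.round(R[:,2],4),'grip',round(s['grip_width'],4),'F',np.round(s['force'],2),'q',np.round(s['qpos'],2))
E
python3 - <<'E'
from plan import *
plan([(.45,.35,.23,25,1),(.49,0,.22,-15,1),(.4424,-.3035,.17,-36.6,1)])
E
```

```text
[[-0.78, -0.35, 0.0, 0.81, 1], [-0.81, -0.29, 0.0, 0.81, 1], [-0.83, -0.21, 0.0, 0.81, 1], [-0.85, -0.14, 0.0, 0.81, 1], [-0.86, -0.07, 0.01, 0.82, 1], [-0.86, 0.0, 0.0, 0.81, 1], [-0.86, 0.07, 0.01, 0.82, 1], [-0.85, 0.15, 0.0, 0.81, 1], [-0.84, -0.28, 0.03, 0.67, 1], [-0.85, -0.22, 0.03, 0.67, 1]]
[[-0.87, -0.16, 0.03, 0.67, 1], [-0.87, -0.1, 0.02, 0.67, 1], [-0.88, -0.04, 0.03, 0.66, 1], [-0.88, 0.02, 0.02, 0.67, 1], [-0.88, 0.09, 0.03, 0.66, 1], [-0.87, 0.15, 0.02, 0.67, 1], [-0.85, 0.21, 0.03, 0.66, 1], [-0.84, 0.26, 0.02, 0.67, 1], [-0.85, 0.09, 0.14, 0.4, 1], [-0.84, 0.13, 0.14, 0.4, 1]]
[[-0.84, 0.16, 0.14, 0.4, 1], [-0.83, 0.2, 0.14, 0.4, 1], [-0.82, 0.23, 0.14, 0.4, 1], [-0.81, 0.26, 0.14, 0.4, 1], [-0.8, 0.3, 0.14, 0.4, 1], [-0.79, 0.33, 0.14, 0.4, 1], [-0.77, 0.37, 0.14, 0.4, 1]]
end [ 0.4425 -0.3036  0.1699] -36.61598398320255
```

>>> apply_moves(
  steps=[
    [-0.78, -0.35, 0.0, 0.81, 1],
    [-0.81, -0.29, 0.0, 0.81, 1],
    [-0.83, -0.21, 0.0, 0.81, 1],
    [-0.85, -0.14, 0.0, 0.81, 1],
    [-0.86, -0.07, 0.01, 0.82, 1],
    [-0.86, 0.0, 0.0, 0.81, 1],
    [-0.86, 0.07, 0.01, 0.82, 1],
    [-0.85, 0.15, 0.0, 0.81, 1],
    [-0.84, -0.28, 0.03, 0.67, 1],
    [-0.85, -0.22, 0.03, 0.67, 1],
  ],
)

```text
time_s: 1.5
eef_pos: [0.4584, 0.279, 0.228]
orientation: [[-0.289, 0.957, 0.0], [0.957, 0.289, 0.0], [0.0, 0.0, -1.0]]
force: [0.4, -0.3, -0.3]
grip_width: 0.0855
```

>>> apply_moves(
  steps=[
    [-0.87, -0.16, 0.03, 0.67, 1],
    [-0.87, -0.1, 0.02, 0.67, 1],
    [-0.88, -0.04, 0.03, 0.66, 1],
    [-0.88, 0.02, 0.02, 0.67, 1],
    [-0.88, 0.09, 0.03, 0.66, 1],
    [-0.87, 0.15, 0.02, 0.67, 1],
    [-0.85, 0.21, 0.03, 0.66, 1],
    [-0.84, 0.26, 0.02, 0.67, 1],
    [-0.85, 0.09, 0.14, 0.4, 1],
    [-0.84, 0.13, 0.14, 0.4, 1],
  ],
)

```text
time_s: 2.75
eef_pos: [0.4797, -0.0682, 0.2088]
orientation: [[0.34, 0.94, 0.001], [0.94, -0.34, 0.0], [0.0, 0.0, -1.0]]
force: [0.1, -0.5, 0.4]
grip_width: 0.0856
```

>>> apply_moves(
  steps=[
    [-0.84, 0.16, 0.14, 0.4, 1],
    [-0.83, 0.2, 0.14, 0.4, 1],
    [-0.82, 0.23, 0.14, 0.4, 1],
    [-0.81, 0.26, 0.14, 0.4, 1],
    [-0.8, 0.3, 0.14, 0.4, 1],
    [-0.79, 0.33, 0.14, 0.4, 1],
    [-0.77, 0.37, 0.14, 0.4, 1],
    [0, 0, 0, 0, 1],
    [0, 0, 0, 0, 1],
  ],
)

```text
time_s: 3.88
eef_pos: [0.4428, -0.3024, 0.1696]
orientation: [[0.596, 0.803, -0.0], [0.803, -0.596, 0.001], [0.001, -0.001, -1.0]]
force: [-0.6, 0.7, 0.0]
grip_width: 0.0854
```

```bash
python3 - <<'E'
from plan import *
import cv2,pickle
st();s=arm.get_state();c=arm.camera('wrist');pickle.dump((c,s),open('w1.pkl','wb'));cv2.imwrite('pics/w1.png',c['color'])
E
```

```text
3.88 [ 0.4428 -0.3024  0.1696] yawy -36.56 zax [-0.      0.0011 -1.    ] grip 0.0854 F [-0.63  0.67  0.01] q [ 0.43  0.67  0.14  1.91 -0.16  0.58  0.04]
```

View pics/w1.png

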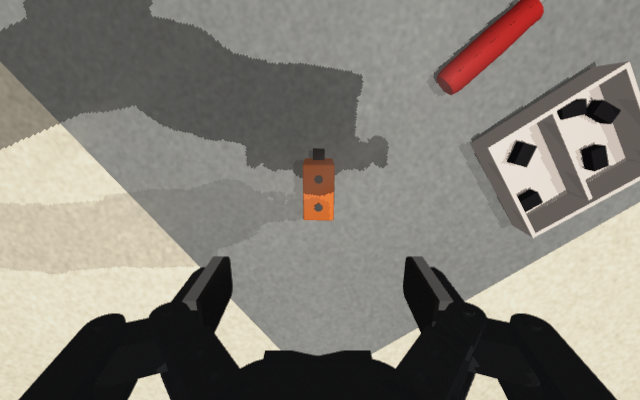

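```bash
python3 - <<'E'
from h import *
import pickle,cv2
c,s=pickle.load(open('w1.pkl','rb'));cv2.imwrite('pics/w1c.png',cv2.resize(c['color'][140:230,270:370],None,fx=6,fy=6,interpolation=cv2.INTER_CUBIC))
E
```

```text
(no output)
```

View pics/w1c.png

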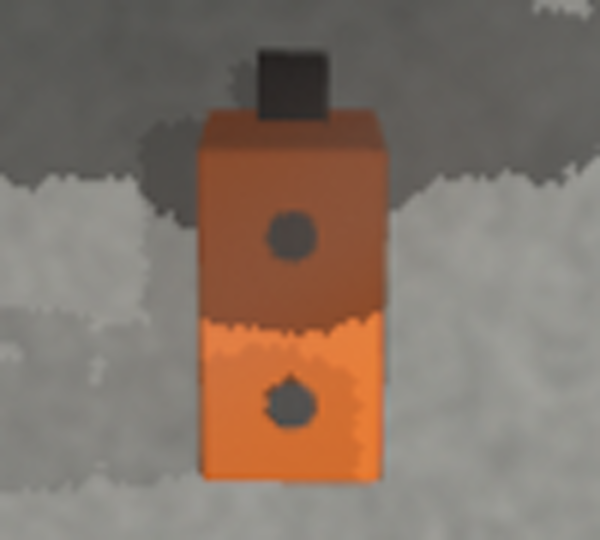

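```bash
python3 - <<'E'
from h import *
from plan import *
import pickle
c,s=pickle.load(open('w1.pkl','rb'));C=Cam(c,s)
q=np.array([C.px(*crop(u,v,6,270,140),.038)[:2] for u,v in [(198,150),(388,150),(383,481),(203,480)]])
d=q[0]+q[1]-q[2]-q[3];a=np.arctan2(d[1],d[0]);m=q.mean(0)
print(m,np.degrees(a),[np.linalg.norm(q[i]-q[(i+1)%4]) for i in range(4)])
plan([(m[0],m[1],.10,np.degrees(a)-90,1),(m[0],m[1],.012,np.degrees(a)-90,1)],v=25)
E
```

```text
[ 0.4442183  -0.30291779] 53.50995007368936 [np.float64(0.029459988687367968), np.float64(0.0549277083645928), np.float64(0.029591530199649854), np.float64(0.05475236029311597)]
[[0.0, 0.01, 0.58, -0.0, 1], [0.0, 0.01, 0.58, -0.0, 1], [0.0, 0.02, 0.58, -0.0, 1], [0.0, 0.0, 0.55, -0.0, 1], [0.0, 0.0, 0.55, -0.0, 1], [0.0, 0.0, 0.55, -0.0, 1], [-0.01, 0.0, 0.55, -0.0, 1]]
end [ 0.4441 -0.303   0.012 ] -36.51061044084204
```

>>> apply_moves(
  steps=[
    [0, 0.01, 0.58, 0, 1],
    [0, 0.01, 0.58, 0, 1],
    [0, 0.02, 0.58, 0, 1],
    [0, 0, 0.55, 0, 1],
    [0, 0, 0.55, 0, 1],
    [0, 0, 0.55, 0, 1],
    [0, 0, 0.56, 0, 1],
    [0, 0, 0, 0, 1],
  ],
  grip_force=40,
)

```text
time_s: 4.92
eef_pos: [0.4437, -0.3023, 0.0107]
orientation: [[0.595, 0.804, -0.002], [0.804, -0.595, 0.003], [0.001, -0.003, -1.0]]
force: [0.6, 0.7, -0.3]
grip_width: 0.0855
```

>>> apply_moves(
  steps=[
    [0, 0, 0, 0, 0],
    [0, 0, 0, 0, 0],
    [0, 0, 0, 0, 0],
    [0, 0, 0, 0, 0],
    [0, 0, 0, 0, 0],
    [0, 0, 0, 0, 0],
  ],
)

```text
time_s: 5.68
eef_pos: [0.4443, -0.3045, 0.0125]
orientation: [[0.596, 0.803, 0.001], [0.803, -0.596, -0.0], [0.0, 0.001, -1.0]]
force: [-0.3, 0.7, 6.0]
grip_width: 0.0294
```

```bash
python3 - <<'E'
from plan import *
st()
plan([(.4442,-.303,.08,-36.5,0),(.607,-.042,.10,-10.2,0)],v=30)
E
```

```text
5.67 [ 0.4443 -0.3045  0.0125] yawy -36.62 zax [ 1.2e-03 -5.0e-04 -1.0e+00] grip 0.0294 F [-0.3   0.66  5.98] q [ 0.48  0.94  0.06  1.97 -0.2   0.24  0.07]
[[0.01, -0.01, -0.56, -0.01, 0], [0.01, -0.01, -0.56, -0.0, 0], [0.01, 0.0, -0.57, -0.01, 0], [0.7, -0.06, -0.05, -0.4, 0], [0.7, -0.03, -0.04, -0.4, 0], [0.7, 0.0, -0.05, -0.4, 0], [0.7, 0.03, -0.04, -0.4, 0], [0.7, 0.06, -0.05, -0.4, 0], [0.69, 0.09, -0.04, -0.4, 0], [0.69, 0.12, -0.05, -0.4, 0]]
[[0.68, 0.15, -0.04, -0.4, 0], [0.67, 0.18, -0.05, -0.39, 0], [0.67, 0.21, -0.04, -0.4, 0], [0.65, 0.23, -0.05, -0.39, 0]]
end [ 0.6069 -0.0421  0.1001] -10.218994189133749
```

>>> apply_moves(
  steps=[
    [0.01, -0.01, -0.56, -0.01, 0],
    [0.01, -0.01, -0.56, 0, 0],
    [0.01, 0, -0.57, -0.01, 0],
    [0.7, -0.06, -0.05, -0.4, 0],
    [0.7, -0.03, -0.04, -0.4, 0],
    [0.7, 0, -0.05, -0.4, 0],
    [0.7, 0.03, -0.04, -0.4, 0],
    [0.7, 0.06, -0.05, -0.4, 0],
    [0.69, 0.09, -0.04, -0.4, 0],
    [0.69, 0.12, -0.05, -0.4, 0],
  ],
)

```text
time_s: 6.92
eef_pos: [0.5474, -0.1353, 0.0921]
orientation: [[0.336, 0.942, -0.0], [0.942, -0.336, 0.0], [-0.0, -0.0, -1.0]]
force: [-0.1, 0.6, -0.2]
grip_width: 0.0292
```

>>> apply_moves(
  steps=[
    [0.68, 0.15, -0.04, -0.4, 0],
    [0.67, 0.18, -0.05, -0.39, 0],
    [0.67, 0.21, -0.04, -0.4, 0],
    [0.65, 0.23, -0.05, -0.39, 0],
    [0, 0, 0, 0, 0],
    [0, 0, 0, 0, 0],
    [0, 0, 0, 0, 0],
  ],
)

```text
time_s: 7.8
eef_pos: [0.6056, -0.0436, 0.0992]
orientation: [[0.18, 0.984, -0.001], [0.984, -0.18, -0.001], [-0.001, -0.001, -1.0]]
force: [0.3, 0.6, -1.4]
grip_width: 0.0292
```

```bash
python3 - <<'E'
from plan import *
import cv2,pickle
st();s=arm.get_state();c=arm.camera('wrist');pickle.dump((c,s),open('w2.pkl','wb'));cv2.imwrite('pics/w2.png',c['color'])
E
```

```text
7.8 [ 0.6056 -0.0436  0.0992] yawy -10.35 zax [-0.0011 -0.001  -1.    ] grip 0.0292 F [ 0.33  0.59 -1.35] q [-0.06  0.84  0.1   1.73 -0.13  0.57 -0.06]
```

View pics/w2.png

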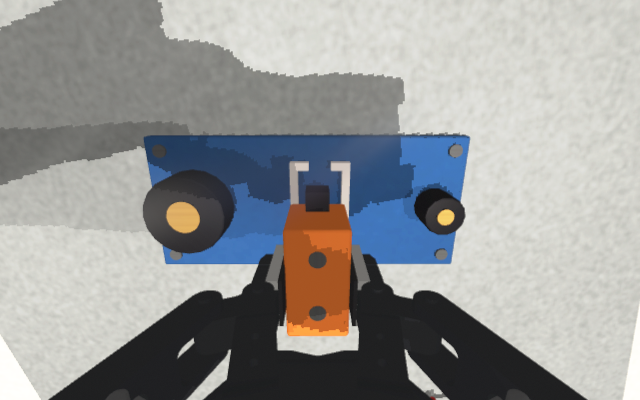

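```bash
python3 - <<'E'
import cv2
a=cv2.imread('pics/w2.png')
cv2.imwrite('pics/w2a.png',cv2.resize(a[150:350,260:380],None,fx=3,fy=3,interpolation=cv2.INTER_CUBIC))
cv2.imwrite('pics/w2b.png',cv2.resize(a[125:280,130:330],None,fx=3.8,fy=3.8,interpolation=cv2.INTER_CUBIC))
cv2.imwrite('pics/w2b.png',cv2.resize(a[125:275,130:330],None,fx=4,fy=4,interpolation=cv2.INTER_CUBIC))
cv2.imwrite('pics/w2c.png',cv2.resize(a[125:275,280:480],None,fx=4,fy=4,interpolation=cv2.INTER_CUBIC))
E
```

```text
(no output)
```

View pics/w2a.png

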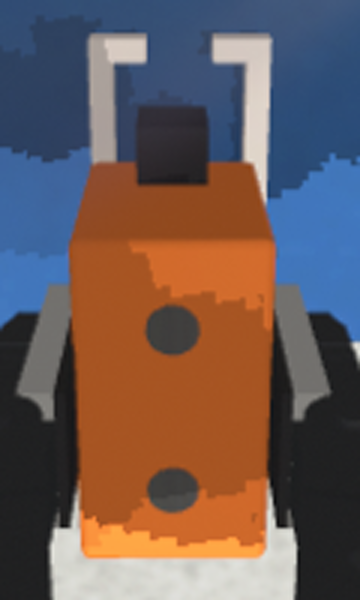

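View pics/w2b.png

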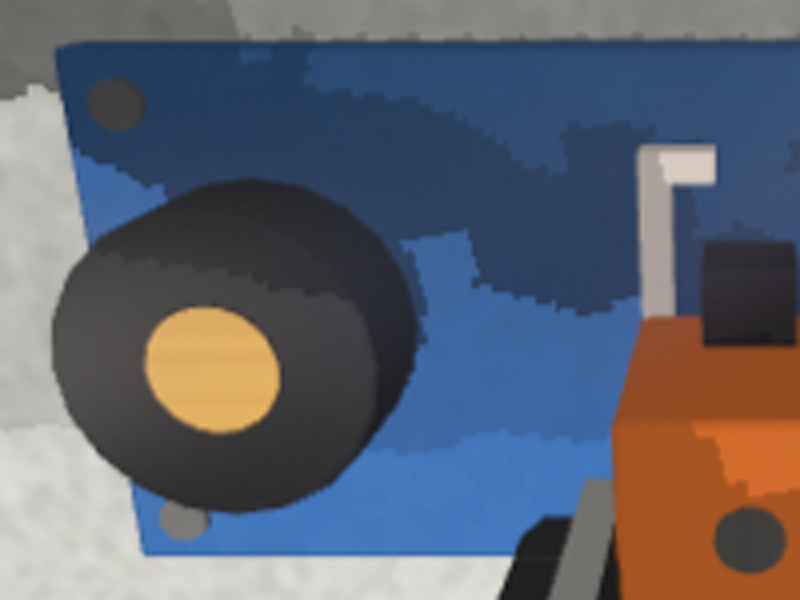

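View pics/w2c.png

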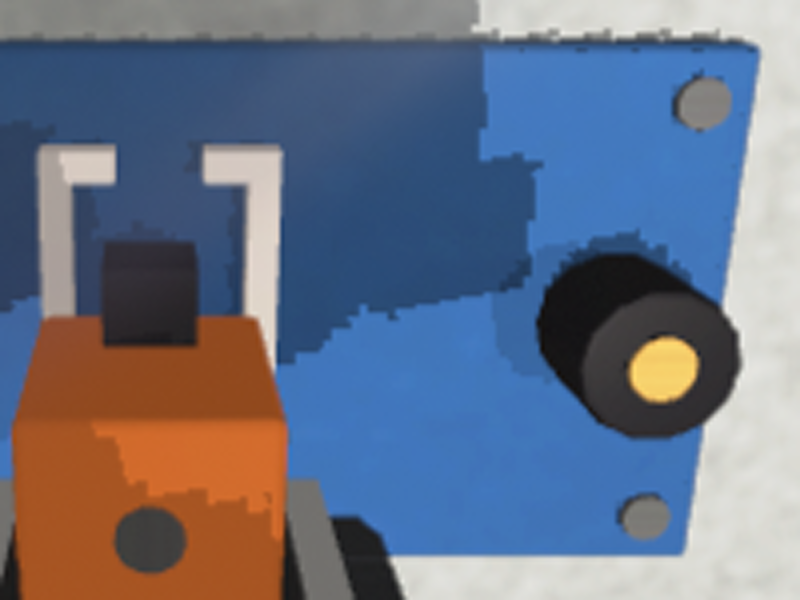

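```bash
cat > m2.py <<'E'
from h import *
from plan import *
import pickle
c,s=pickle.load(open('w2.pkl','rb'));C=Cam(c,s)
T=np.array(s['eef_pos'])
A=lambda u,v,z:C.px(*crop(u,v,3,260,150),z)[:2]
B=lambda u,v,z:C.px(*crop(u,v,4,130,125),z)[:2]
D=lambda u,v,z:C.px(*crop(u,v,4,280,125),z)[:2]
zt=T[2]+.0255
q=np.array([A(u,v,zt) for u,v in [(71,240),(274,240),(265,557),(81,557)]])
d=q[0]+q[1]-q[2]-q[3];sa=np.arctan2(d[1],d[0]);m=q.mean(0)
print('spacer',m,np.degrees(sa),[round(np.linalg.norm(q[i]-q[(i+1)%4]),4) for i in range(4)])
h=B(213,370,.04);e=D(664,370,.04);fa=np.arctan2(*(e-h)[::-1])
f=np.array([np.cos(fa),np.sin(fa)]);g=np.array([-f[1],f[0]])
print('rest',h,e,np.linalg.norm(e-h),np.degrees(fa)); pk=(h+59/190*(e-h))+.04*f
print('pocket',pk)
k1=D(38,146,.02);k2=D(282,146,.02);print('pocket from wall',(k1+k2)/2-.036*g,np.linalg.norm(k2-k1),np.degrees(np.arctan2(*(k2-k1)[::-1])))
print('slot mid x off',((D(116,150,.02)+D(203,150,.02))/2-pk)@f,'plate edge y',(D(0,40,.012)-pk)@g, (D(740,42,.012)-pk)@g, (D(400,556,.012)-pk)@g,(D(680,556,.012)-pk)@g)
print('tab end',(A(173,107,T[2]-.0125+.014)-m))
print('need dpos',pk-m,'yaw',np.degrees(fa)+90-np.degrees(sa))
E
python3 m2.py
```

```text
spacer [ 0.60665758 -0.04246993] 79.7327155212079 [np.float64(0.0288), np.float64(0.0552), np.float64(0.0296), np.float64(0.0552)]
rest [ 0.51113024 -0.02385302] [ 0.69822995 -0.05797765] 0.190186210794825 -10.336412753008243
pocket [ 0.60858047 -0.04162671]
pocket from wall [ 0.60879935 -0.04040129] 0.04572097021901424 -10.339593224398335
slot mid x off -9.604486226872508e-05 plate edge y 0.055985186222098 0.055603813142535714 -0.0537774044926213 -0.05377426868475329
tab end [0.00735293 0.04012253]
need dpos [0.00192289 0.00084322] yaw -0.06912827421614054
```

>>> apply_moves(
  steps=[
    [0.05, 0.04, 0.3, 0, 0],
    [0, 0, 0.4, 0, 0],
    [0, 0, 0.4, 0, 0],
    [0, 0, 0.2, 0, 0],
    [0, 0, 0, 0, 0],
    [0, 0, 0, 0, 0],
    [0, 0, 0, 0, 0],
  ],
)

```text
time_s: 8.72
eef_pos: [0.6089, -0.0403, 0.0479]
orientation: [[0.177, 0.984, 0.001], [0.984, -0.177, 0.0], [0.0, 0.001, -1.0]]
force: [-0.8, 0.1, -1.0]
grip_width: 0.0297
```

```bash
python3 - <<'E'
from plan import *
import cv2,pickle
st();s=arm.get_state();c=arm.camera('wrist');pickle.dump((c,s),open('w3.pkl','wb'));a=c['color']
cv2.imwrite('pics/w3.png',a)
cv2.imwrite('pics/w3a.png',cv2.resize(a[150:350,230:410],None,fx=3,fy=3,interpolation=cv2.INTER_CUBIC))
st()
E
```

```text
8.72 [ 0.6089 -0.0403  0.0479] yawy -10.22 zax [ 0.0012  0.     -1.    ] grip 0.0297 F [-0.8   0.05 -1.04] q [-0.05  0.93  0.08  1.74 -0.14  0.48 -0.06]
8.78 [ 0.6088 -0.0403  0.0478] yawy -10.22 zax [ 0.001  0.    -1.   ] grip 0.0293 F [-0.26  0.39 -0.49] q [-0.05  0.93  0.08  1.74 -0.14  0.48 -0.06]
```

View pics/w3.png

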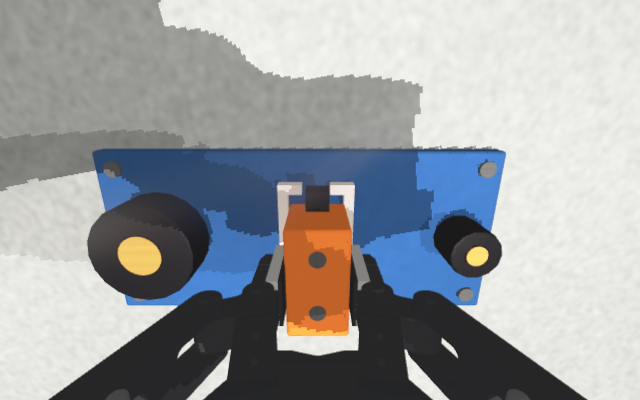

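View pics/w3a.png

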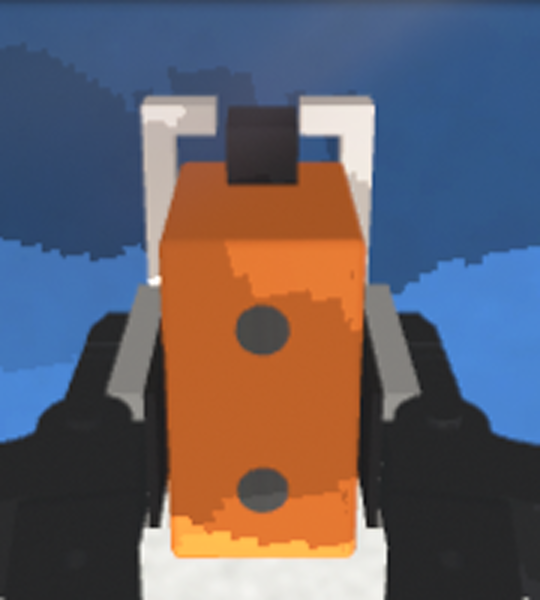

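```bash
python3 - <<'E'
from h import *
import pickle
c,s=pickle.load(open('w3.pkl','rb'));C=Cam(c,s)
T=np.array(s['eef_pos'])
A=lambda u,v,z:C.px(*crop(u,v,3,230,150),z)[:2]
q=np.array([A(u,v,T[2]+.0255) for u,v in [(161,240),(364,240),(355,557),(171,557)]])
d=q[0]+q[1]-q[2]-q[3];sa=np.arctan2(d[1],d[0]);m=q.mean(0)
h=C.px(139,256,.04)[:2];e=C.px(477.5,256,.04)[:2];fa=np.arctan2(*(e-h)[::-1])
f=np.array([np.cos(fa),np.sin(fa)]);g=np.array([-f[1],f[0]]);pk=h+59/190*(e-h)+.04*f
print(m,np.degrees(sa),pk,np.linalg.norm(e-h),np.degrees(fa))
print('rest based (f,g)',(pk-m)@f,(pk-m)@g)
k=(A(141,97,.02)+A(375,97,.02))/2-.036*g; print('wall outer',(k-m)@f,(k-m)@g,np.linalg.norm(A(141,97,.02)-A(375,97,.02)))
k=(A(177,135,.02)+A(340,135,.02))/2-.030*g; print('inner',(k-m)@f,(k-m)@g)
tab=(A(229,107,T[2]+.0015)+A(298,107,T[2]+.0015))/2;print('tab',(tab-m)@f,(tab-m)@g)
y=[(C.px(300,150,.012)[:2]-pk)@g,(C.px(200,305,.012)[:2]-pk)@g];print(y)
E
```

```text
[ 0.60988632 -0.03913931] 79.8612831450551 [ 0.60836506 -0.04162608] 0.19074085028228266 -10.268734884346127
rest based (f,g) -0.0010535933176842502 -0.0027181210172517256
wall outer -0.0008782719886191399 -0.0008084019879318814 0.04592350013190912
inner -0.000787255318083066 -0.0025790595879829044
tab 0.00011899817657869989 0.04080097641534454
[np.float64(0.055535725876168306), np.float64(-0.053600600481475975)]
```

>>> apply_moves(
  steps=[
    [-0.03, -0.02, 0.1, 0, 0],
    [0, 0, 0.1, 0, 0],
    [0, 0, 0.07, 0, 0],
    [0, 0, 0, 0, 0],
    [0, 0, 0, 0, 0],
    [0, 0, 0, 0, 0],
  ],
)

```text
time_s: 9.52
eef_pos: [0.6075, -0.0413, 0.0366]
orientation: [[0.177, 0.984, 0.0], [0.984, -0.177, 0.0], [0.0, 0.0, -1.0]]
force: [0.4, -0.1, -1.1]
grip_width: 0.0291
```

```bash
python3 - <<'E'
from plan import *
import cv2,pickle
st();s=arm.get_state();c=arm.camera('wrist');pickle.dump((c,s),open('w4.pkl','wb'));a=c['color']
cv2.imwrite('pics/w4a.png',cv2.resize(a[165:265,250:390],None,fx=5,fy=5,interpolation=cv2.INTER_CUBIC))
c=arm.camera('scene');a=c['color'];cv2.imwrite('pics/s4.png',cv2.resize(a[150:270,270:370],None,fx=5,fy=5,interpolation=cv2.INTER_CUBIC))
E
```

```text
9.53 [ 0.6075 -0.0413  0.0366] yawy -10.22 zax [ 3.e-04  1.e-04 -1.e+00] grip 0.0291 F [ 0.43 -0.08 -1.15] q [-0.05  0.94  0.08  1.75 -0.14  0.46 -0.06]
```

View pics/w4a.png

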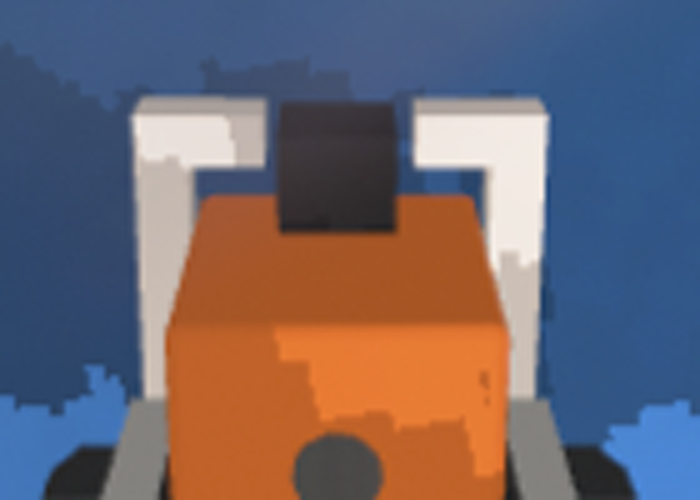

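View pics/s4.png

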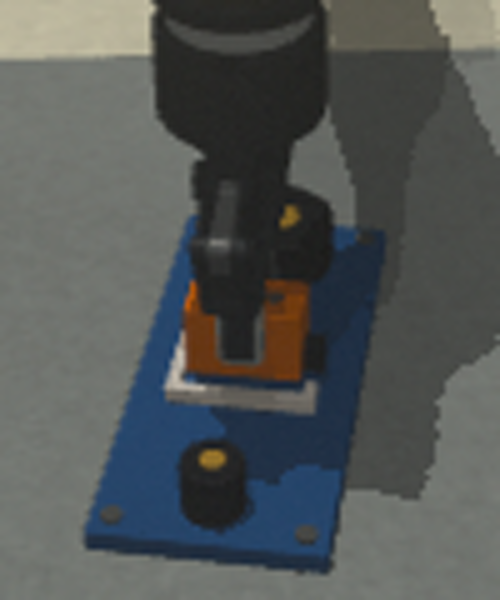

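```bash
python3 - <<'E'
from h import *
import pickle
c,s=pickle.load(open('w4.pkl','rb'));C=Cam(c,s)
T=np.array(s['eef_pos']);R=np.array(s['orientation']);gx=R[:2,0]
A=lambda u,v,z:(C.px(*crop(u,v,5,250,165),z)[:2]-T[:2])@gx
for dz in (.0115,.0125,.0145):
    zu=T[2]-dz
    print(dz,'face bottom',A(340,196,zu),'face top',A(340,325,zu+.038),'tab end bottom',A(338,102,zu),'tab end top',A(338,124,zu+.014))
print('wall inner',A(230,168,.02),'outer top',A(200,115,.02),'outer bottom',A(200,97,.012))
E
```

```text
0.0115 face bottom 0.02835387554236675 face top 0.029347625296640683 tab end bottom 0.03891556582616735 tab end top 0.040328600754962696
0.0125 face bottom 0.028026267131808245 face top 0.028921165875516876 tab end bottom 0.03865659098001733 tab end top 0.040053808561427005
0.0145 face bottom 0.027371050310691265 face top 0.028068247033269284 tab end bottom 0.03813864128771728 tab end top 0.039504224174355604
wall inner 0.029982324730957924 outer top 0.036114396980863175 outer bottom 0.036122454491654354
```

>>> apply_moves(
  steps=[
    [0, 0, 0.08, 0, 0],
    [0, 0, 0.08, 0, 0],
    [0, 0, 0.08, 0, 0],
    [0, 0, 0.03, 0, 0],
    [0, 0, 0, 0, 0],
    [0, 0, 0, 0, 0],
  ],
)

```text
time_s: 10.38
eef_pos: [0.6075, -0.0413, 0.0258]
orientation: [[0.177, 0.984, 0.0], [0.984, -0.177, 0.0], [0.0, 0.0, -1.0]]
force: [0.1, -0.6, -0.4]
grip_width: 0.0294
```

```bash
python3 - <<'E'
from plan import *
import cv2,pickle
st();s=arm.get_state();c=arm.camera('wrist');a=c['color']
cv2.imwrite('pics/w5a.png',cv2.resize(a[165:265,250:390],None,fx=5,fy=5,interpolation=cv2.INTER_CUBIC))
E
```

```text
10.38 [ 0.6075 -0.0413  0.0258] yawy -10.22 zax [ 2.e-04  0.e+00 -1.e+00] grip 0.0294 F [ 0.05 -0.56 -0.38] q [-0.05  0.96  0.07  1.75 -0.14  0.44 -0.06]
```

View pics/w5a.png

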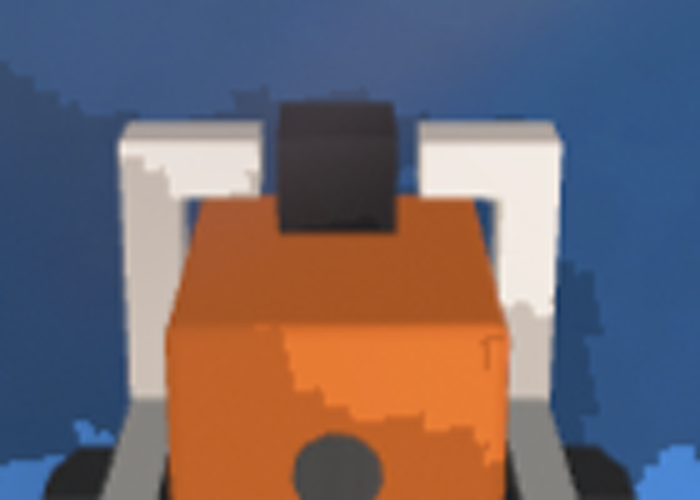

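>>> apply_moves(
  steps=[
    [0, 0, 0.03, 0, 0],
    [0, 0, 0, 0, 0],
  ],
)

```text
time_s: 10.68
eef_pos: [0.6076, -0.0413, 0.0245]
orientation: [[0.177, 0.984, 0.0], [0.984, -0.177, 0.0], [0.0, 0.0, -1.0]]
force: [0.1, 0.4, -1.0]
grip_width: 0.0292
```

>>> apply_moves(
  steps=[
    [0, 0, 0.03, 0, 0],
    [0, 0, 0, 0, 0],
  ],
)

```text
time_s: 10.92
eef_pos: [0.6076, -0.0413, 0.0245]
orientation: [[0.178, 0.984, 0.0], [0.984, -0.178, 0.0], [0.0, 0.0, -1.0]]
force: [-2.7, 0.0, 9.1]
grip_width: 0.0293
```

>>> apply_moves(
  steps=[
    [0, 0, -0.02, 0, 0.7],
    [0, 0, 0, 0, 0.7],
    [0, 0, 0, 0, 0.7],
    [0, 0, 0, 0, 0.7],
    [0, 0, -0.2, 0, 0.7],
    [0, 0, -0.5, 0, 0.7],
    [0, 0, -0.8, 0, 0.7],
    [0, 0, -0.9, 0, 0.7],
    [0, 0, -0.9, 0, 0.7],
    [0, 0, 0, 0, 1],
  ],
)

```text
time_s: 12.18
eef_pos: [0.61, -0.0417, 0.1606]
orientation: [[0.178, 0.984, 0.008], [0.984, -0.178, -0.0], [0.001, 0.008, -1.0]]
force: [-0.1, -0.6, 0.2]
grip_width: 0.0756
```

```bash
python3 - <<'E'
from plan import *
import cv2,pickle
st();s=arm.get_state();c=arm.camera('wrist');a=c['color'];pickle.dump((c,s),open('w6.pkl','wb'))
cv2.imwrite('pics/w6.png',a)
c=arm.camera('scene');a=c['color'];cv2.imwrite('pics/s6.png',cv2.resize(a[170:270,270:370],None,fx=6,fy=6,interpolation=cv2.INTER_CUBIC))
E
```

```text
12.18 [ 0.61   -0.0417  0.1606] yawy -10.23 zax [ 8.1e-03 -3.0e-04 -1.0e+00] grip 0.0756 F [-0.05 -0.61  0.16] q [-0.07  0.76  0.11  1.69 -0.12  0.69 -0.07]
```

View pics/w6.png

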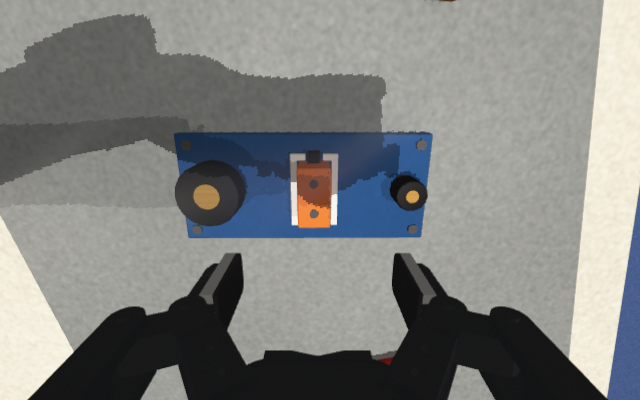

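View pics/s6.png

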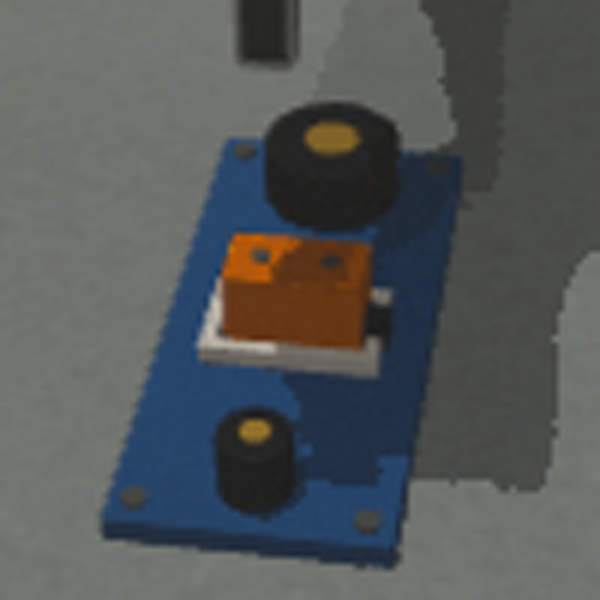

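```bash
python3 - <<'E'
from plan import *
from h import *
import pickle
c,s=pickle.load(open('w6.pkl','rb'));C=Cam(c,s)
h=C.px(206,196.5,.04)[:2];e=C.px(412.5,196.5,.04)[:2];print(h,e,np.linalg.norm(e-h),np.degrees(np.arctan2(*(e-h)[::-1])),h+(e-h)*59/190)
plan([(.538,.226,.17,79.9,1)],v=20)
E
```

```text
[ 0.51103587 -0.02372767] [ 0.69856291 -0.05806772] 0.1906452960677372 -10.377061142943035 [ 0.56926795 -0.03439116]
[[0.39, -0.18, -0.02, -0.94, 1], [0.41, -0.14, -0.02, -0.94, 1], [0.42, -0.1, -0.02, -0.94, 1], [0.43, -0.06, -0.02, -0.94, 1], [0.43, -0.02, -0.02, -0.94, 1], [0.43, 0.03, -0.02, -0.94, 1], [0.43, 0.07, -0.02, -0.94, 1], [0.42, 0.11, -0.02, -0.94, 1], [0.4, 0.15, -0.02, -0.94, 1], [0.39, 0.19, -0.02, -0.94, 1]]
[[0.37, 0.22, -0.02, -0.94, 1], [0.34, 0.26, -0.02, -0.94, 1], [0.32, 0.29, -0.02, -0.93, 1], [0.29, 0.32, -0.02, -0.94, 1], [0.25, 0.35, -0.02, -0.93, 1], [0.21, 0.37, -0.02, -0.94, 1]]
end [0.5381 0.2258 0.17  ] 79.9007024678355
```

>>> apply_moves(
  steps=[
    [0.39, -0.18, -0.02, -0.94, 1],
    [0.41, -0.14, -0.02, -0.94, 1],
    [0.42, -0.1, -0.02, -0.94, 1],
    [0.43, -0.06, -0.02, -0.94, 1],
    [0.43, -0.02, -0.02, -0.94, 1],
    [0.43, 0.03, -0.02, -0.94, 1],
    [0.43, 0.07, -0.02, -0.94, 1],
    [0.42, 0.11, -0.02, -0.94, 1],
    [0.4, 0.15, -0.02, -0.94, 1],
    [0.39, 0.19, -0.02, -0.94, 1],
  ],
)

```text
time_s: 13.52
eef_pos: [0.5631, 0.1263, 0.1631]
orientation: [[-0.724, 0.69, -0.002], [0.69, 0.724, -0.001], [0.001, -0.002, -1.0]]
force: [0.1, -0.5, -0.1]
grip_width: 0.0854
```

>>> apply_moves(
  steps=[
    [0.37, 0.22, -0.02, -0.94, 1],
    [0.34, 0.26, -0.02, -0.94, 1],
    [0.32, 0.29, -0.02, -0.93, 1],
    [0.29, 0.32, -0.02, -0.94, 1],
    [0.25, 0.35, -0.02, -0.93, 1],
    [0.21, 0.37, -0.02, -0.94, 1],
    [0, 0, 0, 0, 1],
    [0, 0, 0, 0, 1],
  ],
)

```text
time_s: 14.52
eef_pos: [0.5378, 0.2244, 0.1683]
orientation: [[-0.984, 0.178, -0.001], [0.178, 0.984, -0.002], [0.001, -0.002, -1.0]]
force: [-0.1, 0.8, -0.3]
grip_width: 0.0852
```

```bash
python3 - <<'E'
from plan import *
import cv2,pickle
st();s=arm.get_state();c=arm.camera('wrist');a=c['color'];pickle.dump((c,s),open('w7.pkl','wb'))
cv2.imwrite('pics/w7.png',a)
E
```

```text
14.53 [0.5378 0.2244 0.1683] yawy 79.76 zax [-0.0011 -0.0016 -1.    ] grip 0.0852 F [-0.09  0.8  -0.33] q [-0.31  0.72 -0.29  1.75  0.29  0.71  0.64]
```

View pics/w7.png

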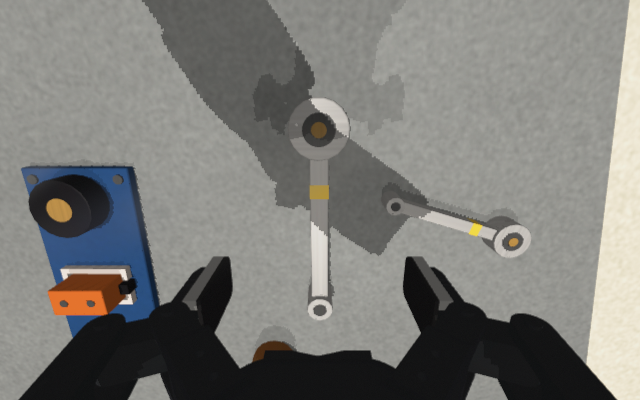

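```bash
python3 - <<'E'
from plan import *
from h import *
import pickle,cv2
c,s=pickle.load(open('w7.pkl','rb'));C=Cam(c,s)
cv2.imwrite('pics/w7c.png',cv2.resize(c['color'][90:330,270:370],None,fx=2.5,fy=2.5,interpolation=cv2.INTER_CUBIC))
h=C.px(319,129.5,.04)[:2];e=C.px(319.7,310,.04)[:2];b=C.px(319,192,.034)[:2]
fa=np.degrees(np.arctan2(*(e-h)[::-1]));o=h+(e-h)*59/190
print(h,e,np.linalg.norm(e-h),fa,o,b)
plan([(o[0],o[1],.006,fa+90,.6)],v=20)
E
```

```text
[0.48117371 0.2365991 ] [0.66863168 0.20385874] 0.19029562164242803 -9.907028987276107 [0.53938434 0.22643236] [0.53956607 0.2261833 ]
[[0.0, 0.01, 0.45, -0.01, 0.6], [0.0, 0.01, 0.45, -0.01, 0.6], [0.0, 0.01, 0.45, -0.01, 0.6], [0.0, 0.01, 0.45, -0.0, 0.6], [0.0, 0.01, 0.45, -0.01, 0.6], [-0.01, 0.0, 0.45, -0.0, 0.6], [0.0, 0.01, 0.45, -0.01, 0.6], [-0.01, 0.0, 0.46, -0.0, 0.6], [0.0, 0.01, 0.45, -0.01, 0.6]]
end [0.5392 0.2266 0.006 ] 80.10886351927522
```

View pics/w7c.png

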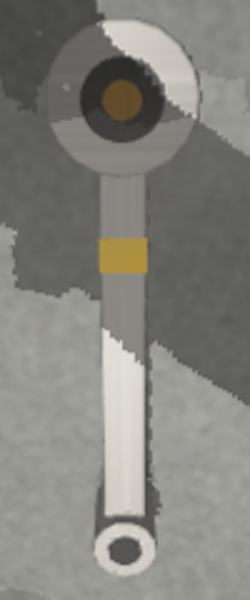

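>>> apply_moves(
  steps=[
    [0, 0.01, 0.45, -0.01, 0.6],
    [0, 0.01, 0.45, -0.01, 0.6],
    [0, 0.01, 0.45, -0.01, 0.6],
    [0, 0.01, 0.45, 0, 0.6],
    [0, 0.01, 0.45, -0.01, 0.6],
    [-0.01, 0, 0.45, 0, 0.6],
    [0, 0.01, 0.45, -0.01, 0.6],
    [-0.01, 0, 0.45, 0, 0.6],
    [0, 0.01, 0.43, -0.01, 0.6],
    [0, 0, 0, 0, 0.6],
  ],
  grip_force=80,
)

```text
time_s: 15.82
eef_pos: [0.5383, 0.228, 0.0061]
orientation: [[-0.986, 0.169, -0.002], [0.169, 0.986, -0.001], [0.002, -0.002, -1.0]]
force: [-1.2, -0.8, 0.5]
grip_width: 0.0511
```

>>> apply_moves(
  steps=[
    [0, 0, 0, 0, 0.4],
    [0, 0, 0, 0, 0.25],
    [0, 0, 0, 0, 0.1],
    [0, 0, 0, 0, 0],
    [0, 0, 0, 0, 0],
    [0, 0, 0, 0, 0],
    [0, 0, 0, 0, 0],
  ],
)

```text
time_s: 16.7
eef_pos: [0.5396, 0.2273, 0.0086]
orientation: [[-0.985, 0.17, 0.001], [0.17, 0.985, -0.001], [-0.001, -0.001, -1.0]]
force: [-1.0, -1.9, 5.3]
grip_width: 0.0164
```

```bash
python3 - <<'E'
from plan import *
import cv2
st();c=arm.camera('wrist');cv2.imwrite('pics/w8.png',c['color'])
E
```

```text
16.7 [0.5396 0.2273 0.0086] yawy 80.22 zax [ 6.0e-04 -1.2e-03 -1.0e+00] grip 0.0164 F [-1.02 -1.89  5.28] q [-0.38  0.97 -0.17  1.81  0.39  0.39  0.56]
```

View pics/w8.png

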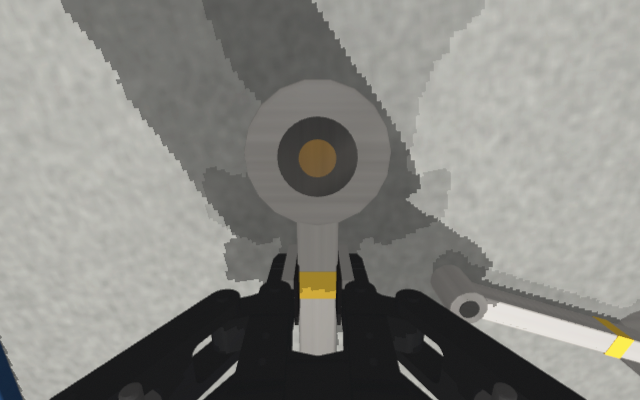

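>>> apply_moves(
  steps=[
    [0, 0, -0.1, 0, 0],
    [0, 0, -0.2, 0, 0],
    [0, 0, -0.3, 0, 0],
    [0, 0, -0.3, 0, 0],
    [0, 0, -0.2, 0, 0],
    [0, 0, -0.1, 0, 0],
    [0, 0, 0, 0, 0],
    [0, 0, 0, 0, 0],
  ],
)

```text
time_s: 17.75
eef_pos: [0.539, 0.2282, 0.0554]
orientation: [[-0.986, 0.169, -0.001], [0.169, 0.986, -0.0], [0.001, -0.0, -1.0]]
force: [-0.2, -0.1, -5.9]
grip_width: 0.0165
```

```bash
python3 - <<'E'
from plan import *
import cv2
st();c=arm.camera('wrist');cv2.imwrite('pics/w9.png',c['color'])
c=arm.camera('scene');cv2.imwrite('pics/s9.png',cv2.resize(c['color'][130:270,360:500],None,fx=4,fy=4,interpolation=cv2.INTER_CUBIC))
E
```

```text
17.75 [0.539  0.2282 0.0554] yawy 80.26 zax [-7.e-04 -3.e-04 -1.e+00] grip 0.0165 F [-0.16 -0.09 -5.92] q [-0.36  0.89 -0.21  1.81  0.37  0.48  0.58]
```

View pics/w9.png

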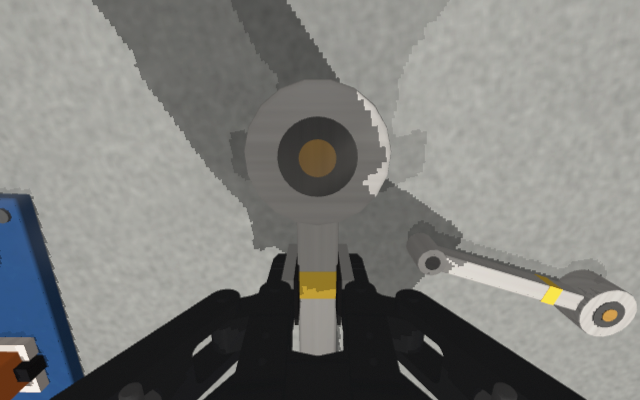

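View pics/s9.png

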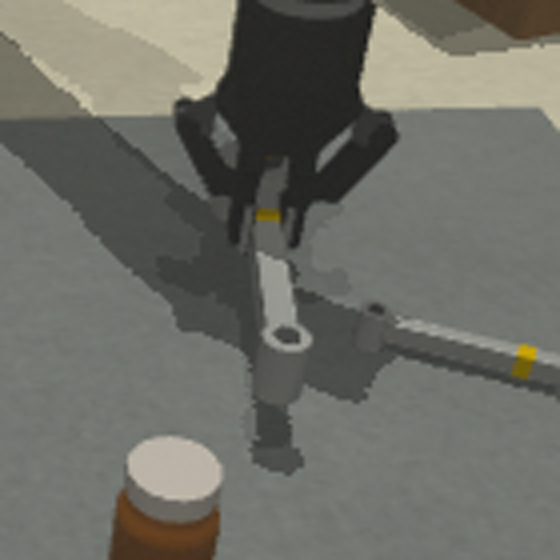

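```bash
python3 - <<'E'
from plan import *
plan([(.539,.2282,.106,80.2,0),(.5685,-.0344,.103,79.8,0),(.5685,-.0344,.0985,79.8,0)],v=15)
E
```

```text
[[0.0, 0.0, -0.32, 0.0, 0], [0.0, 0.0, -0.32, 0.0, 0], [0.0, 0.0, -0.31, 0.01, 0], [0.0, 0.0, -0.32, 0.0, 0], [-0.1, -0.35, 0.0, 0.0, 0], [-0.1, -0.35, 0.0, 0.0, 0], [-0.1, -0.35, 0.0, 0.0, 0], [-0.1, -0.35, 0.01, 0.0, 0], [-0.1, -0.35, 0.0, 0.0, 0], [-0.1, -0.35, 0.01, 0.01, 0]]
[[-0.1, -0.35, 0.0, 0.0, 0], [-0.1, -0.35, 0.01, 0.01, 0], [-0.11, -0.35, 0.0, 0.0, 0], [-0.1, -0.35, 0.01, 0.01, 0], [-0.11, -0.36, 0.0, 0.0, 0], [-0.1, -0.35, 0.01, 0.01, 0], [-0.11, -0.36, 0.0, 0.0, 0], [-0.11, -0.35, 0.01, 0.01, 0], [-0.1, -0.36, 0.0, 0.0, 0], [-0.11, -0.35, 0.01, 0.01, 0]]
[[-0.1, -0.36, 0.0, 0.0, 0], [-0.11, -0.35, 0.01, 0.01, 0], [0.0, 0.0, 0.11, -0.0, 0]]
end [ 0.5685 -0.0344  0.0986] 79.78428332461394
```

>>> apply_moves(
  steps=[
    [0, 0, -0.32, 0, 0],
    [0, 0, -0.32, 0, 0],
    [0, 0, -0.31, 0.01, 0],
    [0, 0, -0.32, 0, 0],
    [-0.1, -0.35, 0, 0, 0],
    [-0.1, -0.35, 0, 0, 0],
    [-0.1, -0.35, 0, 0, 0],
    [-0.1, -0.35, 0.01, 0, 0],
    [-0.1, -0.35, 0, 0, 0],
    [-0.1, -0.35, 0.01, 0.01, 0],
  ],
)

```text
time_s: 19.1
eef_pos: [0.5487, 0.1405, 0.1056]
orientation: [[-0.985, 0.171, -0.0], [0.171, 0.985, 0.0], [0.0, 0.0, -1.0]]
force: [0.1, -0.6, -4.4]
grip_width: 0.0165
```

>>> apply_moves(
  steps=[
    [-0.1, -0.35, 0, 0, 0],
    [-0.1, -0.35, 0.01, 0.01, 0],
    [-0.11, -0.35, 0, 0, 0],
    [-0.1, -0.35, 0.01, 0.01, 0],
    [-0.11, -0.36, 0, 0, 0],
    [-0.1, -0.35, 0.01, 0.01, 0],
    [-0.11, -0.36, 0, 0, 0],
    [-0.11, -0.35, 0.01, 0.01, 0],
    [-0.1, -0.36, 0, 0, 0],
    [-0.11, -0.35, 0.01, 0.01, 0],
  ],
)

```text
time_s: 20.35
eef_pos: [0.5656, -0.0058, 0.1037]
orientation: [[-0.984, 0.176, -0.0], [0.176, 0.984, 0.0], [0.0, 0.0, -1.0]]
force: [0.2, 0.1, -6.1]
grip_width: 0.0165
```

>>> apply_moves(
  steps=[
    [-0.1, -0.36, 0, 0, 0],
    [-0.11, -0.35, 0.01, 0.01, 0],
    [0, 0, 0.11, 0, 0],
    [0, 0, 0, 0, 0],
    [0, 0, 0, 0, 0],
    [0, 0, 0, 0, 0],
  ],
)

```text
time_s: 21.1
eef_pos: [0.5688, -0.0335, 0.099]
orientation: [[-0.984, 0.176, 0.0], [0.176, 0.984, 0.0], [-0.0, 0.0, -1.0]]
force: [-0.0, 0.0, -4.6]
grip_width: 0.0165
```

```bash
python3 - <<'E'
from plan import *
import cv2,pickle
st();s=arm.get_state();c=arm.camera('wrist');pickle.dump((c,s),open('w10.pkl','wb'));cv2.imwrite('pics/w10.png',c['color'])
c=arm.camera('scene');cv2.imwrite('pics/s10.png',cv2.resize(c['color'][130:270,260:400],None,fx=4,fy=4,interpolation=cv2.INTER_CUBIC))
c=arm.camera('top');cv2.imwrite('pics/t10.png',cv2.resize(c['color'][140:270,290:400],None,fx=4.5,fy=4.5,interpolation=cv2.INTER_CUBIC))
st()
E
```

```text
21.1 [ 0.5688 -0.0335  0.099 ] yawy 79.84 zax [ 2.e-04  5.e-04 -1.e+00] grip 0.0165 F [-0.03  0.03 -4.64] q [ 0.15  0.82 -0.3   1.84  0.42  0.55  0.97]
21.25 [ 0.5688 -0.034   0.099 ] yawy 79.81 zax [ 1.e-04  1.e-04 -1.e+00] grip 0.0167 F [ 0.19  0.29 -5.37] q [ 0.15  0.82 -0.3   1.84  0.42  0.55  0.97]
```

View pics/w10.png

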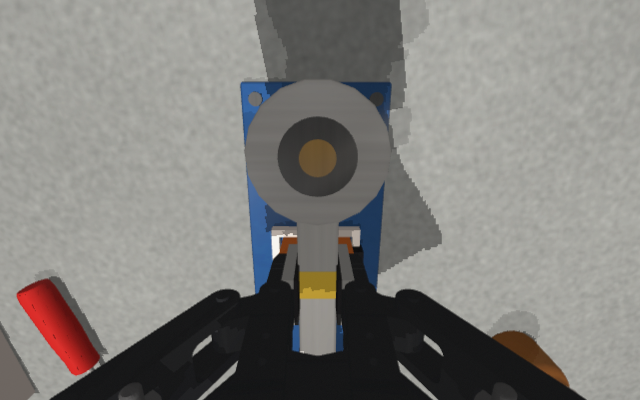

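View pics/s10.png

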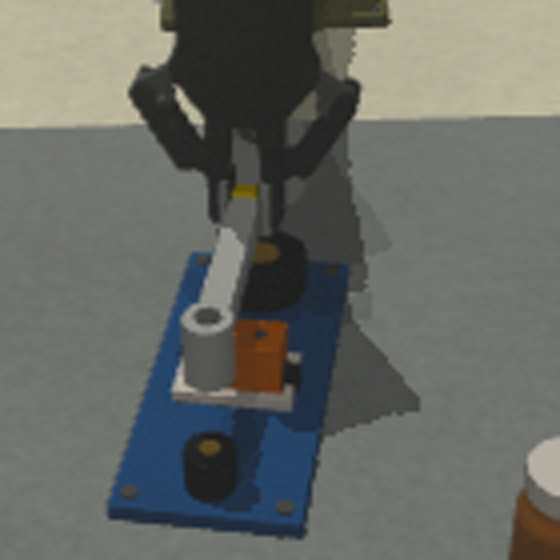

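View pics/t10.png

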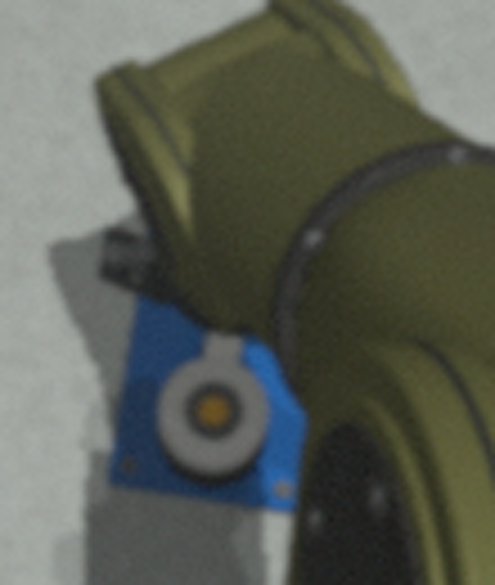

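```bash
python3 - <<'E'
from plan import *
from h import *
import pickle
c,s=pickle.load(open('w10.pkl','rb'));W=Cam(c,s);S=Cam(arm.camera('scene'));T=Cam(arm.camera('top'))
z=.099-.0086+.04
e=S.px(*crop(206,317,4,260,130),z)[:2];r=S.px(*crop(209,447,4,260,130),.04)[:2];print('scene small',e,r,e-r)
e2=S.px(*crop(206,317,4,260,130),z+.005)[:2];print('z sens',e2-e)
h=W.px(317.5,158,z)[:2];h2=T.px(*crop(212,411,4.5,290,140),z)[:2]
print('hub wrist',h,'top',h2,'bigrest est wrist',[.511,-.0238],'top',[.5095,-.0243])
st()
E
```

```text
scene small [ 0.69704094 -0.05654034] [ 0.69623403 -0.05776503] [0.00080691 0.0012247 ]
z sens [0.00658188 0.0001581 ]
hub wrist [ 0.51092326 -0.02235783] top [ 0.50943481 -0.02268214] bigrest est wrist [0.511, -0.0238] top [0.5095, -0.0243]
21.35 [ 0.5688 -0.0342  0.0989] yawy 79.79 zax [ 1.e-04  1.e-04 -1.e+00] grip 0.0166 F [-0.95 -0.29 -4.61] q [ 0.15  0.82 -0.3   1.84  0.42  0.55  0.97]
```

>>> apply_moves(
  steps=[
    [0, 0, 0, 0, 0],
    [0, 0, 0, 0, 0],
    [0, 0, 0, 0, 0],
    [0, 0, 0, 0, 0],
  ],
)

```text
time_s: 21.85
eef_pos: [0.5688, -0.0343, 0.0989]
orientation: [[-0.984, 0.177, 0.0], [0.177, 0.984, 0.0], [-0.0, 0.0, -1.0]]
force: [-0.3, 0.5, -5.7]
grip_width: 0.0168
```

```bash
python3 - <<'E'
from plan import *
st();print(np.abs(arm.get_state()['qd']).max());print(arm.hand_in());st()
E
```

```text
21.85 [ 0.5688 -0.0343  0.0989] yawy 79.78 zax [ 0.e+00  1.e-04 -1.e+00] grip 0.0168 F [-0.25  0.45 -5.69] q [ 0.15  0.82 -0.3   1.84  0.42  0.55  0.97]
0.0021912769668521724
the job is handed in; nothing more can be done
None
the job is handed in; nothing more can be done
```

I put the spacer in the pocket and let go of it. The larger bracket (190 mm between its ends) is gripped at its yellow mark and held about 5 cm above the rests. I handed the job in at 21.85 s; it reports no verdict.

- **Spacer:** it touched the pocket floor at the expected height. The pictures taken after release show it level, with its tab in the slot. I did not measure it again after that.
- **Bracket position:** the hub measured within about 2 mm sideways of its rest in the wrist and top pictures. The small end measured about 1.5 mm from its rest in the scene picture.
- **Bracket hold:** it looked level and the arm was still. The downward force read about 5.7 N, which fits its weight.
- **Other objects:** I kept clear of the screwdriver, tray and jar. No picture or force reading suggested I touched them, but I did not measure their positions again at the end.
- **Disagreements:** the wrist and top cameras put the fixture about 1.5 mm apart. The fingers read 16.5 mm on the 18 mm web.

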